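# Locate the slide carrier under the digital microscope

### The job

Push the flat carrier of microscope slides across the metal stage, in under the microscope's lamp panel, until it is fully home: its left side flat against both dowels and its far end against the end stop. Keep it down flat on the stage all the while, keep the robot off the microscope, leave the bottle, slide box and dish where they are, and finish clear of the carrier.

Things in the scene. Friction and masses are not known exactly. Their poses are not given: they have to be found in the camera images.
- stage: Fixed aluminium plate on the table, 262 x 260 x 24 high, turned up to 0.3 rad. Its frame lies at table height, its top is at z 24; it covers x -140 to 122, y -140 to 120. x points to the far (end stop) side, y left (dowel side). Points given in the stage frame are in mm. The carrier is home with its centre at (20, 30) and its axes along the stage's.
- dowel_near (a point): Point where the carrier's left side touches the near dowel (steel, diameter 10, 22 high above the stage top, axis at stage (-35, 90)): stage frame (-35, 85, 24). Axes as the stage's.
- dowel_far (a point): Point where the carrier's left side touches the far dowel (same size, axis at stage (45, 90)): stage frame (45, 85, 24). Axes as the stage's.
- end_stop (a point): Point where the carrier's far end touches the end stop (upright steel nose, diameter 12, 22 high, axis at stage (96, 30), dark block behind it): stage frame (90, 30, 24). Push the carrier left on to the dowels first, then ahead: pushed ahead first, its corner can catch on this nose. Axes as the stage's.
- microscope: Digital microscope fixed over the stage, same frame as stage. Lamp panel x -3 to 100, y -45 to 20, z 139 to 157, 20 past the home carrier's right side: push left with the tool leaning 40 degrees to the right, fingers in under the panel. The near end is open above. Camera on the panel (diameter 50, to z 304); boom x 5 to 35, z 208 to 242 to column at (20, 170).
- carrier: Loose flat black plastic slide carrier, 140 (its x) x 110 (its y) x 30 high, four glass slides sunk flush in its top; 0.27 to 0.53 kg, slides at 1 to 8 N. Origin: centre of its underside, at stage z 24. Starts 40 to 75 mm short of home to the right (stage -y), 15 to 35 mm short towards the robot (stage -x), turned up to 0.16 rad from the stage.
- carrier_side_near (a point): Point on the bottom edge of the carrier's left side: carrier frame (-55, 55, 0).
- carrier_side_far (a point): Point on the bottom edge of the carrier's left side: carrier frame (25, 55, 0).
- carrier_end (a point): Middle of the bottom edge of the carrier's far end: carrier frame (70, 0, 0).
- oil_bottle: Small amber bottle, diameter 38, 75 high, standing on the table to the right of the stage's far right corner. Origin: centre of its underside. Leave alone.
- slide_box: Closed grey slide box, 100 x 85 x 30 high, on the table beyond the stage. Origin: centre of its underside. Leave alone.
- dish: White shallow dish, diameter 90, 16 high, on the table to the right of the stage. Origin: centre of its underside. Leave alone.
Not all that is in view belongs to the job. What is shaped like the carrier but green or yellow is not meant.

How it is judged:
At the end, for the whole second after the job is handed in: The carrier lies flat on the stage, at rest, its left side within 3 mm of both dowels and its far end within 3 mm of the end stop (y of carrier_side_near in the frame of dowel_near between -0.003 and 0.003 m and y of carrier_side_far in the frame of dowel_far between -0.003 and 0.003 m and x of carrier_end in the frame of end_stop between -0.003 and 0.003 m and z of carrier in the frame of stage between 0.021 and 0.027 m and angle between carrier's own z axis and vertical below 0.03 rad and linear speed of carrier below 0.01 m/s); the robot touches nothing.
It fails at once if the carrier is lifted or tipped off the stage (raised over 10 mm, or tilted over 0.2 rad) (z of carrier in the frame of stage above 0.034 m or angle between carrier's own z axis and vertical above 0.2 rad).
It fails at once if the robot bumps the microscope (over 3 N) (contact force between any of the arm, the fingers and microscope above 3 N).
It fails at once if the bottle, slide box or dish is moved more than 15 mm (distance of any of oil_bottle, slide_box, dish from where it was at the start of the episode above 0.015 m).
It also fails if it takes over 58 s, if anything falls off the work surface, if the arm or the gripper's body presses on something with over 40 N, if the wrist force passes 120 N, or if a joint passes its speed limit or range.

### The arm

A 6-joint arm with a two-finger parallel gripper is mounted at the origin on the work surface. World frame = base frame: x ahead of the robot, y to its left, z up, the work surface at z = 0. Lengths are in m, angles in rad, forces in N, time in s.
With the tool pointing down it reaches from about 0.35 to 0.725 m from the base axis. Payload 4.3 kg.
Tool frame: the origin (TCP) lies between the finger pads; the fingertips stand 22 mm ahead of it and the grasp point (between the pads) lies 3 mm ahead of it; y points along the fingers, x is the direction in which the jaws open and shut, and the axes are right-handed (so a half turn about y gives the same grasp; the last joint's range is limited). The gripper opens to 85 mm and grips with 20 to 120 N. Pads are 22 mm wide; open, the fingers measure 114 mm over their backs; the gripper's body (76 mm by 85 mm) begins 54 mm behind the grasp point. The pads swing forward as they close: fully open they stand 13 mm farther back than shut.
Start: joints at [1.234, 0.377, 0.081, 1.274, 0, 1.46], TCP at [0.129, 0.56, 0.253] pointing down, gripper open.
Joint ranges: [-2.72, 2.72], [-0.84, 1.66], [-1.02, 1.22], [-1.77, 2.12], [-1.37, 1.28], [-3.14, 3.14]. Speed limits (rad/s): [2.57, 2.57, 3.14, 3.14, 3.14, 3.14].

### API

Orientations are given as a unit quaternion [w, x, y, z].
In Python, from cell import arm gives the robot as it stands. The module is installed in compiled form; this text tells all that it offers. Calls block until the motion is done:
- arm.reach(position, orientation): joint-space move of the TCP to a pose.
- arm.move_l(position, rot=None, v=0.15): straight line of the TCP; rot=None keeps the orientation; v is the mean speed in m/s.
- arm.movej(angles): joint-space move.
- arm.gripper_to(opening, strength=None): opening from 0.0 (shut) to 1.0 (fully open); strength is the grip in N (None keeps the last); returns when the fingers have stopped.
- arm.pause(seconds).
- arm.ik(position, orientation): joint angles nearest the present ones, or None.
- arm.sense(): the state.
- arm.read_camera(name): name is "side" or "top" or "wrist"; returns a dict with "image" (400x640x3 uint8, blue, green, red), "mtx" (3x3 intrinsics, pixels), "position" and "orientation" of the camera in the world. Camera axes: x right, y up, looking along -z (the intrinsics and any distortion apply to the point x, -y, -z); pixel columns grow to the right and rows downward; lengths in m; the calibration is good to about 2 mm. A picture is of the moment at which its call begins. There is no depth.
A pose or a line that the arm cannot do raises arm.MotionError and nothing moves.
- arm.close_job(): hands the job in, once; it reports no verdict.
Trained networks look in the newest picture that a camera, given by its name, has taken for a name from the list of things; names that differ only in an ending like _2 or _b are one class to them, and where a whole thing is asked for, a point or a joint stands for the part that bears it (a point fixed in the world has none). Each returns a list of dicts, best first, with "score" (0 to 1); they miss things now and then, are a little off and sometimes report something else, mostly with a low value. They report only what shows in the picture. A call takes as long as a camera call. They do not tell look-alikes from the thing itself.
- arm.recognise(camera, name): "centre" ([column, row] in pixels, amid what is visible of it).
- arm.mark_of(camera, name): "centre" ([column, row] in pixels: a listed point, or the origin of a listed thing).
The state is a dict: "time": time; "q": joint angles; "qd": joint speeds; "effort": joint torques, N m; "tool_pos": TCP position; "tcp_rot": TCP orientation; "wrist_force": force on the tool from outside, world axes, zero at the start; "ft_torque": the same for the moment, N m; "opening": opening from 0.0 (shut) to 1.0 (fully open).
Only numpy, scipy, OpenCV 4.12 (cv2) and the standard library are available. Lean on these libraries where they do the work, as an engineer would, in place of code of your own. Each camera call takes 0.05 s, during which the arm holds its last target.

## Working session

There is one attempt and no reset: what is moved stays moved. The work goes in short steps, each a Python script; the robot and the scene stay as the last script left them, time stands still between calls to the robot, and variables do not carry over. Pictures are saved under pics/ and viewed, and the job is handed in when it is done.

```bash
mkdir -p pics; ls; python3 - <<'E'
from cell import arm
import cv2
s=arm.sense(); print(s['time'],s['tool_pos'],s['tcp_rot'],s['wrist_force'])
for c in ['side','top','wrist']:
    r=arm.read_camera(c); cv2.imwrite(f'pics/{c}0.png',r['image']); print(c,r['mtx'].tolist() if hasattr(r['mtx'],'tolist') else r['mtx'],r['position'],r['orientation'],[k for k in r])
    for n in ['stage','carrier','dowel_near','dowel_far','end_stop','carrier_side_near','carrier_side_far','carrier_end','microscope','oil_bottle','slide_box','dish']:
        print(n,[(x['centre'],round(x['score'],2)) for x in arm.mark_of(c,n)][:3])
E
```

```text
pics
0.0 [0.12909443 0.55968171 0.25232332] [-0.55295818  0.5537736   0.4395824  -0.44083938] [0.25588663 0.14567586 0.36439759]
side [[366.1653149007676, 0.0, 311.66148612663693], [0.0, 366.1653149007676, 199.50353913671862], [0.0, 0.0, 1.0]] [0.9918728  0.0972662  0.64710807] [0.54713242 0.19697765 0.26595177 0.76884041] ['image', 'mtx', 'position', 'orientation']
stage [([305.9, 214.6], 0.98)]
carrier [([266.9, 117.7], 0.87), ([352.9, 354.2], 0.84), ([174.0, 311.6], 0.81)]
dowel_near [([352.6, 208.7], 0.93)]
dowel_far [([335.7, 237.6], 0.68)]
end_stop [([300.2, 239.7], 0.82)]
carrier_side_near [([245.9, 130.3], 0.93), ([352.5, 306.8], 0.87), ([326.5, 188.9], 0.8)]
carrier_side_far [([310.0, 215.1], 0.97), ([244.0, 114.8], 0.97), ([384.2, 347.7], 0.76)]
carrier_end [([268.8, 101.2], 0.84), ([274.9, 224.1], 0.72), ([135.2, 327.3], 0.64)]
microscope [([292.4, 200.2], 0.68), ([322.5, 192.8], 0.59)]
oil_bottle [([352.5, 211.9], 0.27)]
slide_box [([276.5, 292.1], 0.58)]
dish [([235.0, 179.3], 0.87)]
top [[363.8809645340901, 0.0, 322.52422679625585], [0.0, 363.8809645340901, 198.45419754
[... 580 characters left out ...]
[398.8, 68.7], 0.67)]
carrier_end [([245.8, 87.3], 0.97), ([453.1, 378.7], 0.96), ([360.1, 184.0], 0.91)]
microscope [([341.9, 210.9], 0.88)]
oil_bottle []
slide_box [([334.1, 135.1], 0.6), ([340.5, 214.0], 0.31)]
dish [([429.3, 226.2], 0.57), ([362.8, 214.0], 0.24), ([337.3, 216.4], 0.23)]
wrist [[329.3558517038764, 0.0, 315.94138389919334], [0.0, 329.3558517038764, 200.23032072429197], [0.0, 0.0, 1.0]] [0.04739069 0.5776139  0.37317976] [ 0.77222975 -0.12755374 -0.10083666  0.614185  ] ['image', 'mtx', 'position', 'orientation']
stage []
carrier []
dowel_near []
dowel_far []
end_stop []
carrier_side_near []
carrier_side_far []
carrier_end []
microscope []
oil_bottle []
slide_box []
dish []
```

View pics/side0.png

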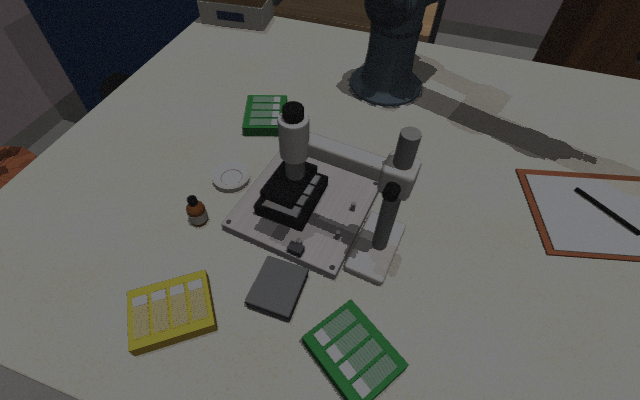

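View pics/top0.png

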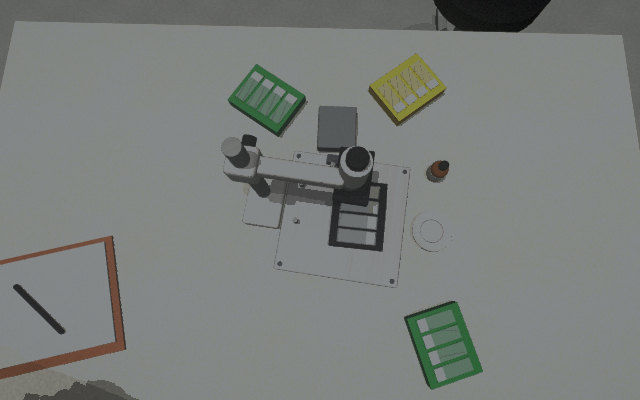

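Carrier-like candidates in the top image: black at (360,215), green at (267,99) and (443,345), yellow at (407,88). The black one on the stage matches the description. I'll check it in a close crop.

```bash
python3 - <<'E'
import cv2,numpy as np
a=cv2.imread('pics/top0.png')[140:300,260:420]; 
cv2.imwrite('pics/topc.png',cv2.convertScaleAbs(cv2.resize(a,None,fx=3.7,fy=3.7,interpolation=cv2.INTER_CUBIC),alpha=1.5))
a=cv2.imread('pics/side0.png')[90:290,210:430]; 
cv2.imwrite('pics/sidec.png',cv2.convertScaleAbs(cv2.resize(a,None,fx=3,fy=3,interpolation=cv2.INTER_CUBIC),alpha=1.5))
E
```

```text
(no output)
```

View pics/topc.png

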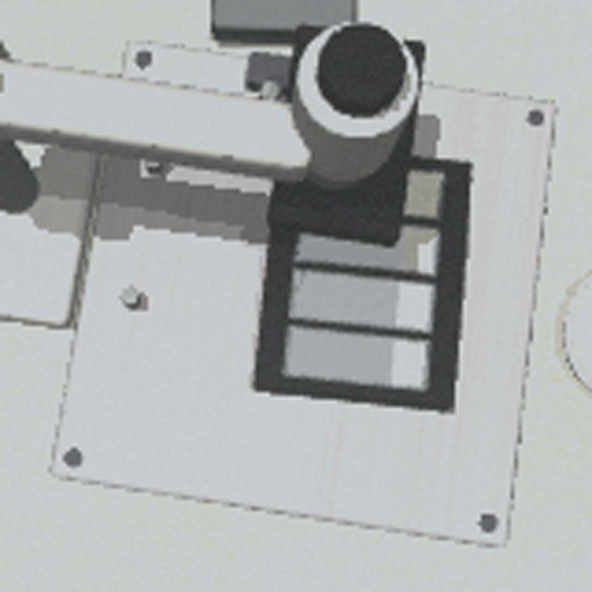

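View pics/sidec.png

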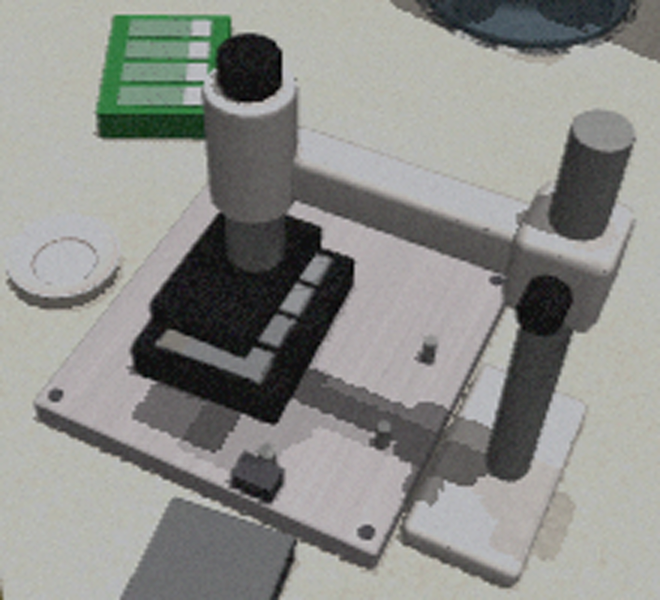

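```bash
cat > h.py <<'E'
import numpy as np, cv2, json
from scipy.spatial.transform import Rotation as R
from scipy.optimize import least_squares
def RQ(q): return R.from_quat([q[1],q[2],q[3],q[0]])
def Q(r): x=r.as_quat(); return [x[3],x[0],x[1],x[2]]
CAM={'top':(363.881,322.524,198.454,[0.41065902,-0.02473032,0.79511666],[0.71266493,0.06916603,-0.06890374,-0.69467764]),
'side':(366.165,311.661,199.504,[0.9918728,0.0972662,0.64710807],[0.54713242,0.19697765,0.26595177,0.76884041])}
def proj(c,P):
    f,cx,cy,p,q=CAM[c]; v=RQ(q).inv().apply(np.atleast_2d(P)-p)
    return np.c_[cx+f*v[:,0]/-v[:,2], cy+f*-v[:,1]/-v[:,2]]
def T(pose,pts,z=0):
    x,y,a=pose[:3]; pts=np.atleast_2d(np.array(pts,float))
    return np.c_[x+np.cos(a)*pts[:,0]-np.sin(a)*pts[:,1], y+np.sin(a)*pts[:,0]+np.cos(a)*pts[:,1], pts[:,2]+z]
def fit(obs,x0,freez=False):
    def f(v):
        z=v[3] if freez else 0
        return np.concatenate([(proj(c,T(v,[p],z))[0]-px) for c,p,px in obs])
    s=least_squares(f,x0,loss='soft_l1'); return s.x,f(s.x)
E
cat > fit0.py <<'E'
from h import *
t=lambda a,b:(260+a/3.7-0.36,140+b/3.7-0.36); s=lambda a,b:(210+a/3-.33,90+b/3-.33)
m=1e-3
st=[('top',(.122,.12,.024),t(127,42)),('top',(.122,-.14,.024),t(553,103)),('top',(-.14,-.14,.024),t(503,546)),('top',(-.14,.12,.024),t(53,475)),
('side',(.122,.12,.024),s(376,556)),('side',(.122,-.14,.024),s(37,405))]
x,r=fit(st,[.38,0,-.1]); print('stage',x.round(4),r.round(1))
xz,rz=fit(st,[.38,0,-.1,0.],True); print('stage free z',xz.round(4),rz.round(1))
for c in('top','side'):
  xx,_=fit([o for o in st if o[0]==c],[.38,0,-.1]); print(c,xx.round(4))
ca=[('top',(-.07,.055,.03),t(253,389)),('top',(-.07,-.055,.03),t(450,411)),('top',(.07,-.055,.03),t(471,160)),
('side',(-.07,.055,.03),s(354,262)),('side',(.07,.055,.03),s(277,400)),('side',(.07,-.055,.03),s(134,352)),('side',(.07,.055,0),s(274,423)),('side',(.07,-.055,0),s(135,377))]
ca=[(c,(p[0],p[1],p[2]+.024),px) for c,p,px in ca]
y,r=fit(ca,[.35,-.05,-.1]); print('carrier',y.round(4),r.round(1))
yz,r=fit(ca,[.35,-.05,-.1,0.],True); print('carrier freez',yz.round(4),r.round(1))
c,sn=np.cos(x[2]),np.sin(x[2]); d=y[:2]-x[:2]
print('carrier in stage',c*d[0]+sn*d[1],-sn*d[0]+c*d[1],y[2]-x[2])
for n,p in [('dn',(-.035,.085,.024)),('df',(.045,.085,.024)),('es',(.09,.03,.024)),('o',(0,0,0))]:
  print(n,[proj(k,T(x,[p]))[0].round(1).tolist() for k in('top','side')])
json.dump(dict(stage=x.tolist(),car=y.tolist()),open('pose.json','w'))
E
python3 fit0.py
python3 - <<'E'
from cell import arm
from h import *
s=arm.sense(); r=arm.read_camera('wrist')
print(RQ(s['tcp_rot']).inv().apply(np.array(r['position'])-s['tool_pos']), RQ(s['tcp_rot']).as_matrix().round(2))
E
```

```text
stage [ 0.5367 -0.0585 -0.128 ] [-0.6 -1.8  0.9 -0.9  0.8  0.4 -1.7 -0.   1.4 -0.4 -0.9 -1.3]
stage free z [ 0.536  -0.0595 -0.1272 -0.0071] [ 0.1 -0.4  0.5  0.2  0.7  0.6 -0.8  0.4  0.8  0.8 -0.6  0.3]
top [ 0.5359 -0.0586 -0.127 ]
side [ 0.5383 -0.0584 -0.1296]
carrier [ 0.5292 -0.0967 -0.083 ] [-0.  -0.9  0.9 -1.   0.3 -0.1  1.2 -1.7  0.3  0.2 -1.  -1.9  1.4  1.
  0.3 -1.5]
carrier freez [ 0.5283 -0.0975 -0.0817 -0.0052] [ 0.4 -0.3  0.9 -0.4  0.2  0.9  0.8 -0.5  0.1  1.2 -0.9 -0.7  1.3  1.9
  0.4 -0.4]
carrier in stage -0.0025555080658395575 -0.03881960695111122 0.04507354128271161
dn [[297.2, 221.1], [351.0, 208.3]]
df [[303.3, 185.0], [335.9, 236.5]]
es [[331.4, 169.0], [301.5, 243.1]]
o [[338.5, 212.8], [308.2, 212.4]]
[-0.00153268 -0.11983798  0.08369889] [[ 0.22  0.   -0.97]
 [ 0.97  0.    0.22]
 [ 0.   -1.   -0.  ]]
```

```bash
cat > k.py <<'E'
from h import *
S=json.load(open('pose.json'))['stage']; RS=R.from_euler('z',S[2])
def W(p): return T(S,[np.array(p)*1e-3])[0]          # stage mm -> world
def inS(w): return RS.inv().apply(np.array(w)-[S[0],S[1],0])*1e3
def ori(d,z):  # finger dir d, camera side z (stage frame)
    d=np.array(d,float);d/=np.linalg.norm(d); z=np.array(z,float); z-=d*(z@d); z/=np.linalg.norm(z)
    return Q(RS*R.from_matrix(np.c_[np.cross(d,z),d,z]))
a=np.radians(40); QL=ori([0,np.sin(a),-np.cos(a)],[0,-1,-.1])
def QX(deg,z=(-1,0,0)): b=np.radians(deg); return ori([np.sin(b),0,-np.cos(b)],z)
E
python3 - <<'E'
from cell import arm
from k import *
f=lambda v:None if v is None else np.round(v,2).tolist()
for p in [(5,-200,180),(5,-130,75),(5,-118,51),(5,-47,51),(0,-47,51),(-20,-118,51),(5,-150,250)]:
    print(p,W(p).round(3),f(arm.ik(W(p),QL)))
for deg in (0,10,20,30,40):
    for p in [(-110,30,100),(-110,30,45),(-62,30,45)]:
        print(deg,p,f(arm.ik(W(p),QX(deg))), f(arm.ik(W(p),QX(deg,(1,0,0)))))
for az in (60,0,-40):
    z=R.from_euler('z',az,degrees=True); 
    m=np.c_[z.apply([0,1,0]),[0,0,-1],z.apply([-1,0,0])]
    print(az,np.linalg.det(m),f(arm.ik(z.apply([.37,0,.4]),Q(R.from_matrix(m)))))
E
```

```text
(5, -200, 180) [ 0.516 -0.257  0.18 ] [-0.83, 0.77, 0.33, 1.63, 0.51, -2.4]
(5, -130, 75) [ 0.525 -0.188  0.075] [-0.74, 0.77, 0.04, 1.3, 0.55, -2.31]
(5, -118, 51) [ 0.527 -0.176  0.051] [-0.72, 0.78, 0.0, 1.23, 0.56, -2.3]
(5, -47, 51) [ 0.536 -0.106  0.051] [-0.62, 0.71, -0.13, 1.11, 0.6, -2.18]
(0, -47, 51) [ 0.531 -0.105  0.051] [-0.63, 0.7, -0.14, 1.11, 0.6, -2.19]
(-20, -118, 51) [ 0.502 -0.173  0.051] [-0.75, 0.75, -0.07, 1.21, 0.55, -2.32]
(5, -150, 250) [ 0.523 -0.208  0.25 ] [-0.77, 0.66, 0.33, 1.7, 0.54, -2.34]
0 (-110, 30, 100) [-0.18, 0.21, -0.57, 0.79, 0.0, -0.05] [-0.18, 0.21, -0.57, 0.79, 0.0, 3.09]
0 (-110, 30, 45) [-0.18, 0.29, -0.65, 0.64, 0.0, -0.05] [-0.18, 0.29, -0.65, 0.64, 0.0, 3.09]
0 (-62, 30, 45) [-0.18, 0.37, -0.53, 0.68, 0.0, -0.05] [-0.18, 0.37, -0.53, 0.68, 0.0, 3.09]
10 (-110, 30, 100) [-0.19, 0.08, -0.75, 0.56, 0.01, -0.06] [-0.19, 0.08, -0.75, 0.56, 0.01, 3.08]
10 (-110, 30, 45) [-0.19, 0.17, -0.83, 0.39, 0.01, -0.06] [-0.19, 0.17, -0.83, 0.39, 0.01, 3.08]
10 (-62, 30, 45) [-0.18, 0.25, -0.72, 0.42, 0.01, -0.05] [-0.18, 0.25, -0.72, 0.42, 0.01, 3.09]
20 (-110, 30, 100) [-0.2, -0.03, -0.93, 0.32, 0.02, -0.07] [-0.2, -0.03, -0.93, 0.32, 0.02, 3.08]
20 (-110, 30, 45) [-0.2, 0.08, -1.02, 0.12, 0.02, -0.07] [-0.2, 0.08, -1.02, 0.12, 0.02, 3.08]
20 (-62, 30, 45) [-0.19, 0.17, -0.91, 0.14, 0.02, -0.06] [-0.19, 0.17, -0.91, 0.14, 0.02, 3.08]
30 (-110, 30, 100) None None
30 (-110, 30, 45) None None
30 (-62, 30, 45) None None
40 (-110, 30, 100) None None
40 (-110, 30, 45) None None
40 (-62, 30, 45) None None
60 1.0 [0.88, -0.04, -0.05, 1.56, 0.0, -0.17]
0 1.0 [-0.17, -0.04, -0.05, 1.56, 0.0, -0.17]
-40 1.0000000000000002 [-0.87, -0.04, -0.05, 1.56, 0.0, -0.17]
```

```bash
python3 - <<'E'
from cell import arm
from k import *
arm.gripper_to(0.0)
arm.movej([0.88,-0.04,-0.05,1.56,0,0.5]); print(arm.sense()['time'],arm.sense()['tool_pos'])
arm.movej([-0.87,-0.04,-0.05,1.56,0,-1.6]); print(arm.sense()['time'],arm.sense()['tool_pos'])
arm.reach(W((0,-200,180)),QL)
s=arm.sense(); print(s['time'],s['tool_pos'],s['wrist_force'])
arm.move_l(W((0,-128,75)))
s=arm.sense(); print(s['time'],inS(s['tool_pos']),s['wrist_force'],s['opening'])
for c in('wrist','side','top'): cv2.imwrite(f'pics/{c}1.png',arm.read_camera(c)['image'])
print(arm.mark_of('wrist','carrier'), arm.sense()['time'])
E
python3 -c "
import cv2,numpy as np
a=cv2.resize(cv2.imread('pics/wrist1.png'),(480,300));b=cv2.resize(cv2.imread('pics/side1.png')[70:290,180:430],(340,299));
b=cv2.resize(b,(320,300));cv2.imwrite('pics/v1.png',cv2.convertScaleAbs(np.vstack([np.hstack([a,b]),np.hstack([cv2.resize(cv2.imread('pics/top1.png')[100:300,240:500],(390,300)),np.zeros((300,410,3),np.uint8)])]),alpha=1.4))"
```

```text
3.8667 [0.1836508  0.32181337 0.39887688]
5.9083 [ 0.28390314 -0.23743745  0.39918195]
7.1083 [ 0.51149723 -0.25689093  0.18139247] [ 0.14771185 -0.16068995  0.22512203]
8.1083 [   0.62658141 -128.72447603   76.10533568] [-0.02863558  0.06805754 -0.17895558] 0.0029058709055084543
[{'centre': [148.9, 305.0], 'score': 0.79}, {'centre': [320.9, 258.4], 'score': 0.73}] 8.3083
```

View pics/v1.png

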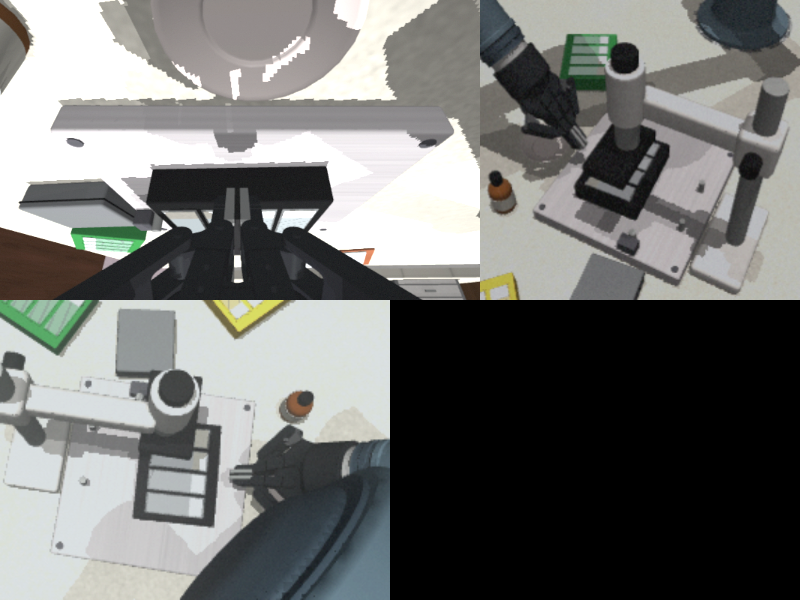

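The top view shows the closed fingertips on bare stage, just right of the black carrier (about (232,478) in the composite). The wrist view shows the dish well clear. Next: guarded descent.

```bash
cat >> k.py <<'E'
def guarded(arm,start,direction,maxd,step,thr,v=0.03,rot=None,log=True):
    """advance along unit stage direction until force along it < -thr from baseline"""
    d=np.array(direction,float); arm.pause(0.1)
    f0=np.array(arm.sense()['wrist_force']); k=0; hit=False; out=[]
    while k<maxd-1e-6:
        k=min(maxd,k+step); arm.move_l(W(np.array(start)+d*k),v=v)
        s=arm.sense(); f=RS.inv().apply(np.array(s['wrist_force'])-f0); out.append((round(k,1),f.round(1).tolist()))
        if -f@d>thr: hit=True; break
    s=arm.sense()
    if log:
        for o in out[-14:]: print(o)
    print('hit',hit,'t',s['time'],'tcp',inS(s['tool_pos']).round(1)); return hit
E
python3 - <<'E'
from cell import arm
from k import *
guarded(arm,(0,-128,75),(0,0,-1),26,3,3)
E
```

```text
(3, [-0.4, 0.3, -0.2])
(6, [-1.1, -0.7, 0.4])
(9, [-0.4, -0.3, 0.4])
(12, [-0.4, -0.3, 0.5])
(15, [-0.0, -0.7, 1.1])
(18, [-1.3, -1.0, 0.1])
(21, [0.4, -0.6, 0.4])
(24, [-0.6, -0.5, 0.1])
(26, [-1.3, 0.3, -0.3])
hit False t 10.6583 tcp [-1.00e-01 -1.28e+02  4.89e+01]
```

```bash
python3 - <<'E'
from cell import arm
from k import *
h=guarded(arm,(0,-128,49.5),(0,1,0),64,4,14)
if not h: h=guarded(arm,(0,-64,49.5),(0,1,0),10,2,12)
for c in('side','top'): cv2.imwrite(f'pics/{c}2.png',arm.read_camera(c)['image'])
E
python3 -c "
import cv2,numpy as np
b=cv2.resize(cv2.imread('pics/side2.png')[90:290,210:430],(440,400))
c=cv2.resize(cv2.imread('pics/top2.png')[130:300,260:420],(360,382));c=cv2.copyMakeBorder(c,0,18,0,0,0)
cv2.imwrite('pics/v2.png',cv2.convertScaleAbs(np.hstack([b,c]),alpha=1.4))"
```

```text
(12, [0.9, -0.4, -0.6])
(16, [0.9, -3.2, -1.1])
(20, [1.4, -1.9, -0.9])
(24, [1.7, -1.0, -0.8])
(28, [0.6, -1.4, -0.7])
(32, [1.4, -1.7, -1.2])
(36, [1.8, -1.8, 0.1])
(40, [0.5, -1.6, -1.9])
(44, [0.7, -0.9, -1.1])
(48, [0.6, -0.9, -0.6])
(52, [0.6, -0.6, -0.7])
(56, [1.6, -2.1, -1.0])
(60, [1.6, -1.6, -0.5])
(64, [0.4, -1.6, 0.2])
hit False t 15.2917 tcp [ -0.1 -63.6  49.5]
(2, [-1.1, -2.2, 0.5])
(4, [1.3, -2.3, 0.3])
(6, [-0.1, -1.0, -0.1])
(8, [0.6, -1.4, -0.7])
(10, [0.3, -1.8, 0.6])
hit False t 16.6417 tcp [ -0.  -53.8  49.5]
```

View pics/v2.png

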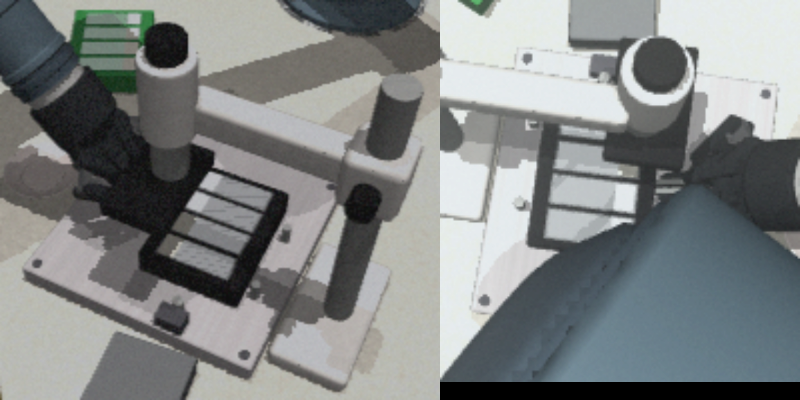

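The side view shows the carrier has slid flat to about 8 mm from the dowels, and the arm is clear of the microscope. I'll continue in 1 mm steps.

```bash
python3 - <<'E'
from cell import arm
from k import *
h=guarded(arm,(0,-54,49.5),(0,1,0),16,1,14)
for c in('side','top'): cv2.imwrite(f'pics/{c}3.png',arm.read_camera(c)['image'])
E
python3 -c "
import cv2,numpy as np
b=cv2.resize(cv2.imread('pics/side3.png')[90:290,210:430],(440,400))
c=cv2.resize(cv2.imread('pics/top3.png')[130:300,260:420],(360,382));c=cv2.copyMakeBorder(c,0,18,0,0,0)
cv2.imwrite('pics/v3.png',cv2.convertScaleAbs(np.hstack([b,c]),alpha=1.4))"
```

```text
(1, [0.8, -1.0, -0.1])
(2, [0.3, -1.4, 0.4])
(3, [0.5, -1.6, 0.5])
(4, [0.8, -0.6, 0.1])
(5, [0.3, -1.5, 0.5])
(6, [0.3, -2.8, -0.2])
(7, [-1.3, -6.2, 2.8])
(8, [-2.7, -9.1, 3.7])
(9, [-3.7, -12.2, 4.6])
(10, [-4.8, -16.3, 6.4])
hit True t 19.3417 tcp [  0.1 -47.6  49.6]
```

View pics/v3.png

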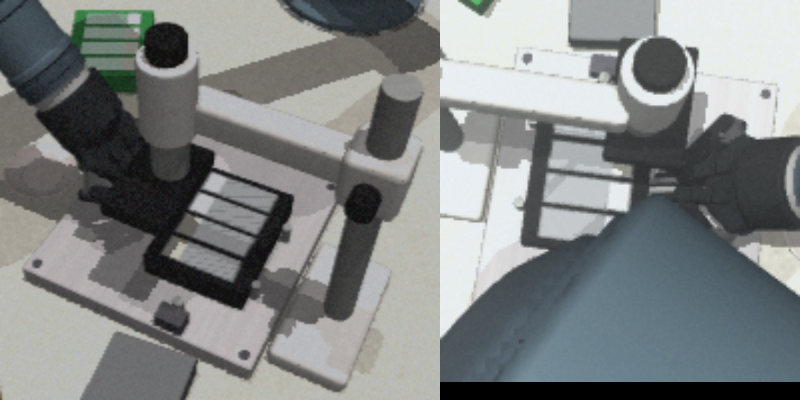

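```bash
python3 - <<'E'
from cell import arm
from k import *
arm.move_l(W((0,-130,52)),v=0.12)
arm.move_l(W((-40,-200,180)),v=0.25)
q=QX(15)
for p in [(-140,-150,200),(-130,30,150),(-112,30,80),(-112,30,50),(-60,30,50)]: print(p,np.round(arm.ik(W(p),q),2).tolist() if arm.ik(W(p),q) is not None else None)
print(arm.sense()['time'])
for c in('side','top'): cv2.imwrite(f'pics/{c}4.png',arm.read_camera(c)['image'])
E
python3 -c "
import cv2,numpy as np
b=cv2.resize(cv2.imread('pics/side4.png')[90:290,210:430],(440,400))
c=cv2.resize(cv2.imread('pics/top4.png')[130:300,260:420],(360,382));c=cv2.copyMakeBorder(c,0,18,0,0,0)
cv2.imwrite('pics/v4.png',cv2.convertScaleAbs(np.hstack([b,c]),alpha=1.4))"
```

```text
(-140, -150, 200) [-0.71, -0.09, -0.65, 0.79, 0.14, -0.57]
(-130, 30, 150) [-0.2, -0.09, -0.79, 0.6, 0.02, -0.07]
(-112, 30, 80) [-0.19, 0.05, -0.88, 0.38, 0.02, -0.06]
(-112, 30, 50) [-0.19, 0.11, -0.92, 0.28, 0.02, -0.06]
(-60, 30, 50) [-0.18, 0.2, -0.8, 0.3, 0.01, -0.05]
21.0667
```

View pics/v4.png

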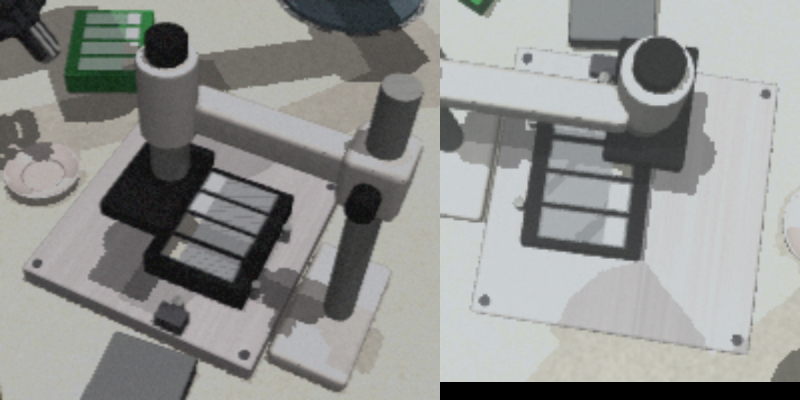

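Both views show the carrier's left side against both dowels, with the far end about 20 mm short of the nose. Next is the push ahead from the near end.

```bash
python3 - <<'E'
from cell import arm
from k import *
q=QX(15)
arm.reach(W((-140,-150,200)),q)
arm.reach(W((-130,30,150)),q)
arm.move_l(W((-112,30,80)),q,v=0.2)
guarded(arm,(-112,30,80),(0,0,-1),29,6,4,v=.06)
h=guarded(arm,(-112,30,51),(1,0,0),36,4,14,v=.04)
if not h: h=guarded(arm,(-76,30,51),(1,0,0),16,1,16)
for c in('side','top'): cv2.imwrite(f'pics/{c}5.png',arm.read_camera(c)['image'])
E
python3 -c "
import cv2,numpy as np
b=cv2.resize(cv2.imread('pics/side5.png')[90:290,210:430],(440,400))
c=cv2.resize(cv2.imread('pics/top5.png')[130:300,260:420],(360,382));c=cv2.copyMakeBorder(c,0,18,0,0,0)
cv2.imwrite('pics/v5.png',cv2.convertScaleAbs(np.hstack([b,c]),alpha=1.4))"
```

```text
(6, [-0.1, 0.1, 0.1])
(12, [-0.5, 0.5, 0.6])
(18, [0.2, 0.5, 0.3])
(24, [0.2, 1.4, -0.4])
(29, [-0.6, 0.8, 1.2])
hit False t 25.4417 tcp [-112.3   30.    50.8]
(4, [0.4, 0.5, 0.0])
(8, [-0.7, 0.6, -1.0])
(12, [0.6, -0.2, 0.1])
(16, [-0.2, 1.0, 0.4])
(20, [0.7, 0.1, 0.2])
(24, [-0.8, 0.8, -0.2])
(28, [-1.5, -0.0, -1.4])
(32, [-1.3, 0.4, -0.7])
(36, [-0.7, 1.6, -1.2])
hit False t 27.7917 tcp [-75.8  30.   51. ]
(3, [-1.1, 0.8, 0.1])
(4, [-0.5, 0.8, 0.5])
(5, [-0.6, 0.2, 0.9])
(6, [-0.7, 1.6, -0.5])
(7, [-1.5, 0.4, -0.8])
(8, [-1.9, 0.9, 0.7])
(9, [-1.4, 0.9, 1.0])
(10, [-1.1, 0.0, 0.4])
(11, [-1.5, 0.8, 0.6])
(12, [-4.7, 0.8, 5.0])
(13, [-7.6, 0.5, 7.0])
(14, [-9.1, 0.7, 9.4])
(15, [-10.6, -0.1, 9.2])
(16, [-12.7, -0.7, 11.7])
hit False t 31.8917 tcp [-64.4  30.1  49.4]
```

View pics/v5.png

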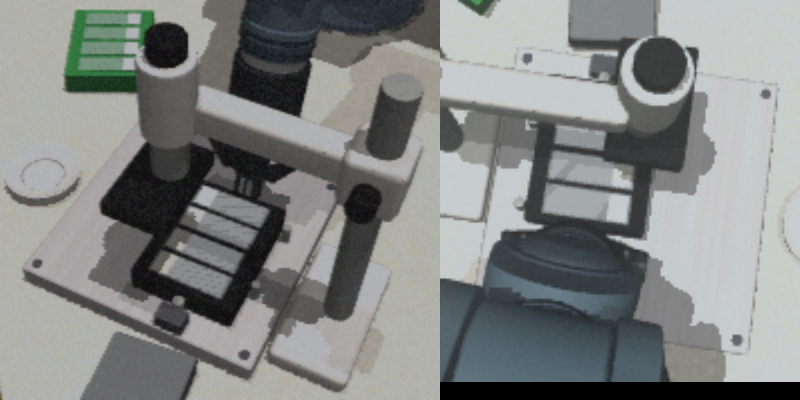

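```bash
python3 - <<'E'
from cell import arm
from k import *
arm.move_l(W((-72,30,52)),v=0.05)
arm.move_l(W((-112,30,70)),v=0.15)
arm.move_l(W((-150,30,150)),v=0.25)
arm.movej([-0.9,-0.3,-0.5,1.0,0,-0.5])
s=arm.sense();print(s['time'],s['wrist_force'],inS(s['tool_pos']))
for c in('side','top'):
  cv2.imwrite(f'pics/{c}6.png',arm.read_camera(c)['image'])
  for n in ['dowel_near','dowel_far','end_stop','carrier_side_near','carrier_side_far','carrier_end','carrier']:
    print(c,n,[(x['centre'],round(x['score'],2)) for x in arm.mark_of(c,n)][:4])
hp=(20,30,24)
RH=lambda p:W((p[0]+20,p[1]+30,p[2]+24))
for c in('side','top'):
  print(c,[proj(c,RH(p))[0].round(1).tolist() for p in [(-55,55,0),(25,55,0),(70,0,0),(0,0,0)]])
  im=cv2.imread(f'pics/{c}6.png'); y0,x0,h,w=(150,230,120,150) if c=='side' else (140,270,130,130)
  k=4; b=cv2.convertScaleAbs(cv2.resize(im[y0:y0+h,x0:x0+w],None,fx=k,fy=k,interpolation=cv2.INTER_CUBIC),alpha=1.4)
  cv2.imwrite(f'pics/{c}6c.png',b)
  print(arm.sense()['time'])
E
```

```text
34.6 [-0.75363719  0.43626486 -1.15255306] [-210.54792883 -242.01971238  331.19765603]
side dowel_near [([347.8, 211.8], 0.88)]
side dowel_far [([336.8, 236.5], 0.59)]
side end_stop [([297.8, 243.1], 0.97)]
side carrier_side_near [([352.7, 308.9], 0.96), ([211.9, 333.3], 0.77), ([350.5, 207.9], 0.75), ([244.1, 128.9], 0.73)]
side carrier_side_far [([247.4, 111.5], 0.9), ([385.1, 345.9], 0.9), ([335.2, 236.6], 0.87), ([160.3, 349.0], 0.79)]
side carrier_end [([297.1, 246.9], 0.85), ([136.6, 323.8], 0.76), ([267.6, 100.4], 0.62), ([383.6, 388.4], 0.57)]
side carrier [([171.3, 312.2], 0.84), ([318.0, 214.7], 0.73), ([267.0, 120.7], 0.59), ([351.9, 352.9], 0.57)]
top dowel_near [([298.3, 221.8], 0.85), ([331.6, 169.9], 0.4)]
top dowel_far [([302.4, 185.3], 0.73)]
top end_stop [([330.2, 167.0], 0.94)]
top carrier_side_near [([273.2, 136.3], 0.93), ([373.8, 90.2], 0.81), ([452.9, 303.3], 0.72)]
top carrier_side_far [([472.6, 346.8], 0.97), ([309.1, 187.4], 0.77), ([242.4, 118.8], 0.74), ([400.4, 67.3], 0.7)]
top carrier_end [([244.9, 88.0], 0.88), ([453.8, 377.0], 0.87), ([429.7, 78.5], 0.67)]
top carrier [([330.8, 200.2], 0.94), ([439.2, 343.8], 0.9), ([408.5, 93.3], 0.74), ([268.9, 99.3], 0.69)]
side [[351.0, 208.3], [335.9, 236.5], [301.5, 243.1], [316.7, 217.6]]
35.4
top [[297.2, 221.1], [303.3, 185.0], [331.4, 169.0], [326.6, 199.9]]
35.4
```

View pics/side6c.png

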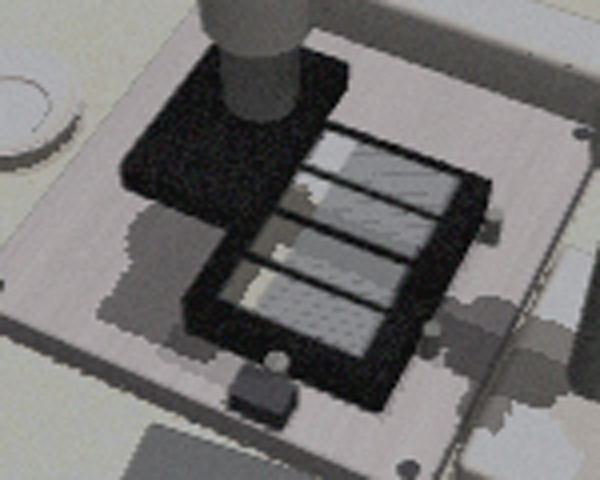

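View pics/top6c.png

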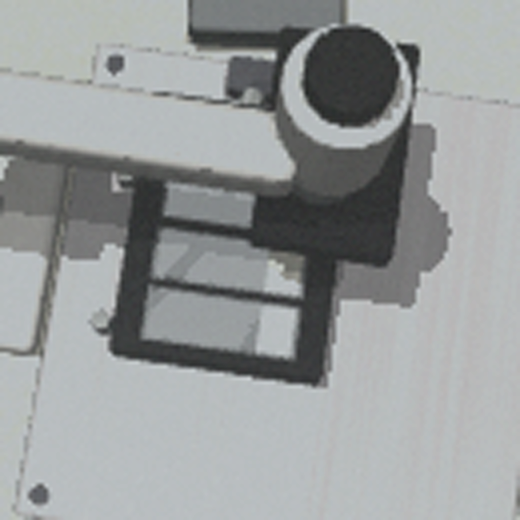

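Far end is against the nose. The top view hints at 1–2 mm of gap at the near dowel: dowel centre (100,320), carrier edge (117,320) in the crop. There is time left, so I'll seat it left once more.

```bash
python3 - <<'E'
from cell import arm
from k import *
arm.reach(W((-20,-200,180)),QL)
arm.move_l(W((4,-130,54)),QL,v=0.2)
arm.move_l(W((4,-62,50)),QL,v=0.12)
print(arm.sense()['time'])
h=guarded(arm,(4,-62,50),(0,1,0),8,2,14,v=.04)
if not h: h=guarded(arm,(4,-54,50),(0,1,0),11,1,16)
arm.move_l(W((4,-60,51)),v=0.06)
arm.move_l(W((4,-130,54)),v=0.2)
arm.move_l(W((-40,-200,180)),v=0.3)
arm.movej([-0.9,-0.3,-0.5,1.0,0,-1.5])
s=arm.sense();print(s['time'],inS(s['tool_pos']))
for c in('side','top'):
  im=arm.read_camera(c)['image']; cv2.imwrite(f'pics/{c}7.png',im); y0,x0,h,w=(150,230,120,150) if c=='side' else (140,270,130,130)
  b=cv2.convertScaleAbs(cv2.resize(im[y0:y0+h,x0:x0+w],None,fx=4,fy=4,interpolation=cv2.INTER_CUBIC),alpha=1.4)
  cv2.imwrite(f'pics/{c}7c.png',b)
E
```

```text
38.6833
(2, [0.7, -0.1, -0.4])
(4, [0.4, 0.2, -0.2])
(6, [0.9, -0.2, 0.1])
(8, [0.2, 0.8, 0.9])
hit False t 39.7833 tcp [  3.9 -53.8  50. ]
(1, [0.3, 1.0, 0.9])
(2, [-0.4, 0.9, -0.8])
(3, [0.5, 1.2, -0.7])
(4, [0.4, 0.9, 0.2])
(5, [-0.0, 0.7, -0.1])
(6, [-1.0, -3.4, 1.5])
(7, [-1.6, -4.5, 0.0])
(8, [-2.4, -6.1, 2.8])
(9, [-4.0, -10.7, 3.8])
(10, [-6.4, -13.4, 5.4])
(11, [-7.3, -15.9, 6.0])
hit False t 42.6333 tcp [  3.8 -46.6  50. ]
45.3333 [-210.18698586 -242.2471185   331.38490079]
```

```bash
python3 -c "
import cv2,numpy as np
for n in '67':
  pass
f=lambda n:cv2.imread(f'pics/top{n}c.png')[140:400,60:360]
g=lambda n:cv2.resize(cv2.imread(f'pics/side{n}c.png')[140:440,160:520],None,fx=1,fy=1)
A=np.hstack([f(6),f(7)]);B=np.hstack([g(6),g(7)])
A=cv2.resize(A,(B.shape[1],260));cv2.imwrite('pics/v7.png',np.vstack([A,B]))"
```

```text
(no output)
```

View pics/v7.png

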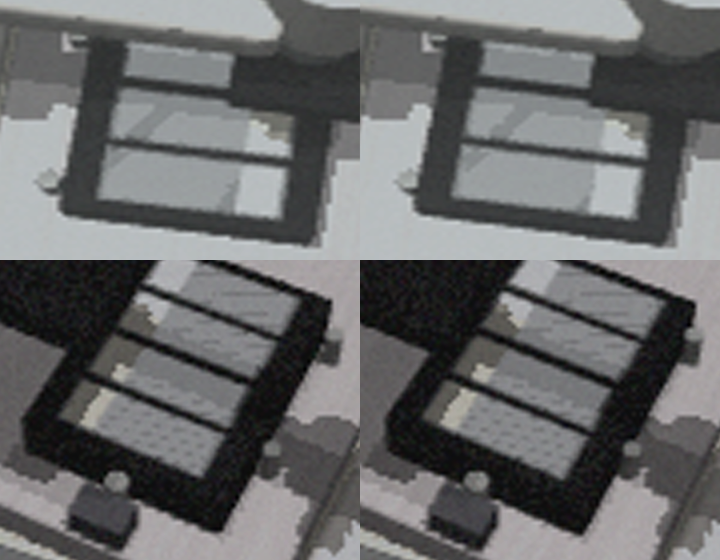

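```bash
python3 - <<'E'
from cell import arm
from k import *
for c in('side','top'):
  arm.read_camera(c)
  for n,p in [('carrier_side_near',(-35,85,24)),('carrier_side_far',(45,85,24)),('carrier_end',(90,30,24)),('carrier',(20,30,24))]:
    e=proj(c,W(p))[0]; print(c,n,e.round(1),[(x['centre'],round(x['score'],2)) for x in arm.mark_of(c,n) if np.hypot(*(np.array(x['centre'])-e))<15])
s=arm.sense();print(s['time'],s['wrist_force'])
E
python3 -c "
import cv2
cv2.imwrite('pics/s7z.png',cv2.resize(cv2.imread('pics/side7c.png')[130:430,160:540],(760,600),interpolation=cv2.INTER_CUBIC))
cv2.imwrite('pics/t7z.png',cv2.resize(cv2.imread('pics/top7c.png')[140:400,80:360],(646,600),interpolation=cv2.INTER_CUBIC))"
```

```text
side carrier_side_near [351.  208.3] [([348.6, 210.5], 0.93)]
side carrier_side_far [335.9 236.5] [([334.9, 235.1], 0.84)]
side carrier_end [301.5 243.1] [([298.7, 244.9], 0.88)]
side carrier [316.7 217.6] [([316.2, 218.5], 0.66)]
top carrier_side_near [297.2 221.1] [([298.1, 218.5], 0.64)]
top carrier_side_far [303.3 185. ] [([308.5, 184.8], 0.96)]
top carrier_end [331.4 169. ] []
top carrier [326.6 199.9] [([329.0, 203.6], 0.6)]
45.9333 [1.09796108 0.18336207 0.22444066]
```

View pics/s7z.png

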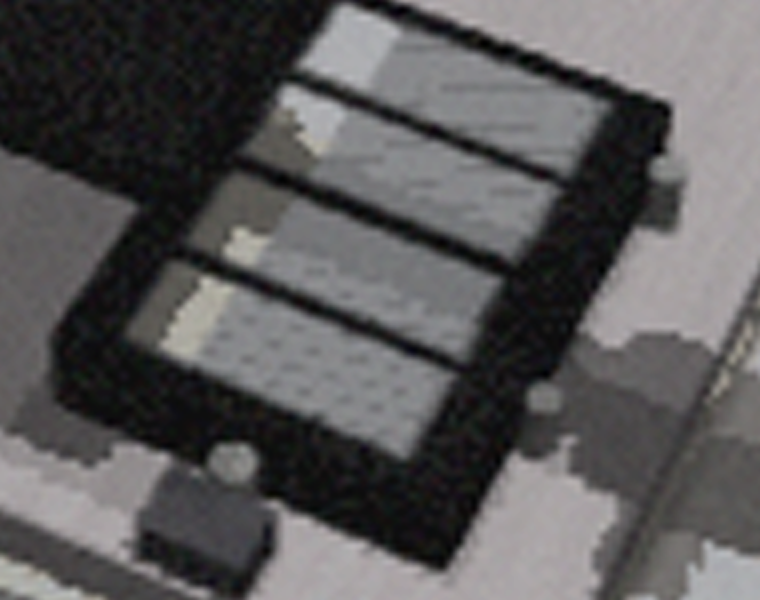

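View pics/t7z.png

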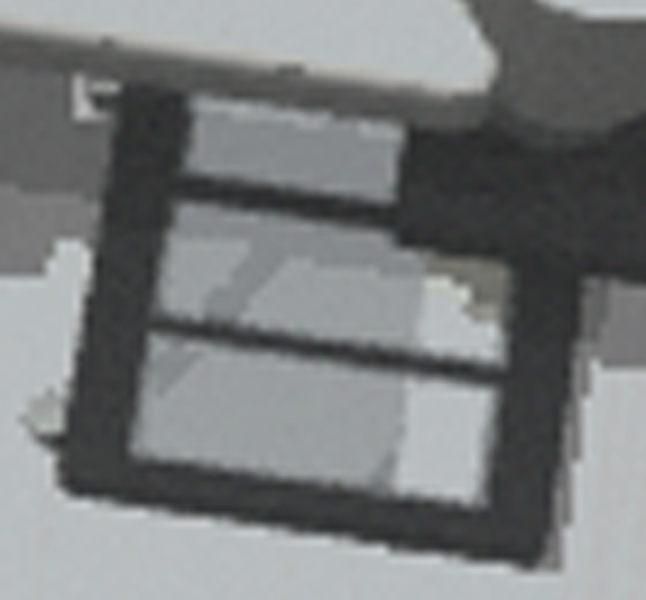

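```bash
python3 - <<'E'
from k import *
s=lambda X,Y:np.array((230+(160+X/2)/4-.4,150+(130+Y/2)/4-.4)); t=lambda X,Y:np.array((270+(80+X/2.307)/4-.4,140+(140+Y/2.307)/4-.4))
obs=[('side',(-70,55,30),s(672,105)),('side',(70,55,0),s(440,570)),('side',(70,-55,30),s(56,345)),('side',(70,-55,0),s(60,400)),('top',(-70,55,30),t(62,490)),('top',(-70,-55,30),t(540,567)),
]
ob=[(c,(p[0]/1e3,p[1]/1e3,p[2]/1e3+.024),px) for c,p,px in obs]
x,r=fit(ob,[.55,-.03,-.13]); print(inS([x[0],x[1],0]).round(1),x[2]-S[2],r.round(1))
E
```

```text
[19.2 28.3  0. ] -0.001705251713054523 [ 0.9 -1.1  1.3 -0.1 -0.8 -1.6 -0.3 -0.1 -0.6 -0.9  0.9 -1. ]
```

```bash
python3 - <<'E'
from k import *
# predicted image shift of features vs. measured (LK), to solve planar motion from pics 6 -> 7
o=[];
for c,(x0,y0,x1,y1) in dict(side=(272,175,360,250),top=(295,188,352,238)).items():
    a,b=[cv2.cvtColor(cv2.imread(f'pics/{c}{n}.png'),cv2.COLOR_BGR2GRAY) for n in (6,7)]
    m=np.zeros_like(a); m[y0:y1,x0:x1]=255
    p=cv2.goodFeaturesToTrack(a,60,.05,4,mask=m); q,st,e=cv2.calcOpticalFlowPyrLK(a,b,p,None,winSize=(9,9))
    p2,_,_=cv2.calcOpticalFlowPyrLK(b,a,q,None,winSize=(9,9))
    for u,v,w in zip(p[:,0],q[:,0],p2[:,0]):
        if np.hypot(*(u-w))<.2: o.append((c,u,v))
def back(c,u):
    f,cx,cy,P,Qq=CAM[c]; d=RQ(Qq).apply([(u[0]-cx)/f,-(u[1]-cy)/f,-1]); P=np.array(P); w=P+d*(.054-P[2])/d[2]; return inS(w)
D=np.array([np.r_[back(c,u)[:2],(back(c,v)-back(c,u))[:2]] for c,u,v in o])
print(len(D)); 
def res(k): 
    X=D[:,:2]-[20,30]; return np.r_[D[:,2]-(k[0]-k[2]*X[:,1]),D[:,3]-(k[1]+k[2]*X[:,0])]
s=least_squares(res,[0,0,0],loss='soft_l1',f_scale=.3); print(s.x, 'end dx',s.x[0])
E
```

```text
67
[ 0.0056716   1.42217908 -0.00813223] end dx 0.005671602788155623
```

```bash
python3 -c "
from cell import arm
arm.close_job(); print(arm.sense()['time'])"
```

```text
the job is handed in; nothing more can be done
the job is handed in; nothing more can be done
```

I pushed the black carrier home against both dowels and the end stop, and handed the job in at about 46 s of the 58 s allowed. No verdict is reported, so the result rests on my own checks.

**Moves:**
1. With shut fingers leaning 40° under the panel, I pushed the carrier left until it met the dowels at about 16 N.
2. I pushed it ahead from the near end until it met the nose at about 13 N.
3. The pictures then showed a gap of a millimetre or two at the near dowel. I pushed left once more to about 16 N and moved clear.

**Last checks:**
- **Position:** the two-view fit puts the carrier centre at stage (19.2, 28.3) with the yaw off by 0.002 rad. Home is (20, 30), so the offset is within the 2 mm camera calibration.
- **Contact:** in the pictures the left side touches both dowels and the far end touches the nose. Comparing the pictures from before and after the second left push gave about +1.4 mm sideways and no backward movement.
- **Clearances:** the arm stayed clear of the microscope in the pictures I took. The bottle, dish and slide box looked unmoved, though I did not measure them.

**Disagreements:**
- The first seating on the dowels did not hold through the push ahead, which is why I repeated it.
- In the last top view, the network's marks for the carrier were up to 5 pixels (about 10 mm) from where home should appear, and it did not find the carrier's far end there. I relied on the contact forces and the corner fit instead.

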